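Lock the index disc with its bar

ROBOT

A 6-joint arm with a two-finger parallel gripper is mounted at the origin on a cart in front of the work surface, level with it; the furniture and walls round the work are solid. World frame = base frame: x ahead of the robot, y to its left, z up, the work surface at z = 0. Lengths are in mm, angles in rad, forces in N, time in s.
With the tool pointing down it reaches from about 325 to 900 mm from the base axis. Payload 6.1 kg.
Tool frame: the origin (TCP) lies at the very end of the fingers, on their centre line; the grasp point (between the pads) lies 19 mm behind it (env.grasp_offset is the distance from the TCP to the grasp point, in mm); x points along the fingers, y is the direction in which the jaws open and shut, and the axes are right-handed (so a half turn about x gives the same grasp; the last joint's range is limited). The gripper opens to 87 mm and grips with 3 to 60 N. Pads are 19 mm wide; open, the fingers measure 117 mm over their backs; the gripper's body (75 mm by 190 mm) begins 51 mm behind the grasp point.
Start: joints at [-1.436, 0.22, 1.526, -0, 1.395, -0.126], TCP at [161.152, -603.859, 222.538] pointing down, gripper open.
Joint ranges: [-2.98, 2.98], [-0.91, 2.08], [0.09, 2.57], [-1.24, 4.39], [0.2, 2.65], [-2.68, 2.68]. Speed limits (rad/s): [2.57, 2.57, 3.01, 3.14, 3.14, 3.14].

INTERFACE

Orientations are given as a unit quaternion [w, x, y, z].
In Python, from plant import env, cams, order gives the robot as it stands.
- The arm moves only by the shell command python3 -m crank 'ROWS' [OPENING]. ROWS is JSON, a list of rows, each a list of 2 entries, a list of its own where there are three numbers: the shift along the world's x, y, z in units of 0.5 m (1.0 is 0.5 m), then the turn, a rotation vector about the world's x, y, z in units of 360 degrees (1.0 is 360 degrees). A call has 1 to 12 rows; each row is the pose to reach, as a shift and turn from the pose measured when the call began, turning the shorter way round; what a row does not reach only later rows make up. A row lasts 1/8 s, in which the tool goes at most 62.5 mm and 10.7 degrees, less where a joint would pass 70% of its speed; a pose out of reach is approached as far as the arm can. A call with a number of a shift or a turn outside -1 to 1 is refused whole. A call with a gripper value outside its range is refused whole. OPENING is the opening, from 0 (shut) to 1 (fully open), set as the call begins (- or left out, the last holds). The fingers move at their own pace and stop on an object; the grip force is fixed at half the most. Time passes only in rows, so rows that repeat a pose let the fingers close. It gives the time, the measured TCP pose, the force and the opening at its end, in the units of the state.
- env.observe(): the state, without advancing time (a new reading comes with each control period).
- cams.read_camera(name): name is "scene" or "top"; returns the picture (480x640x3 uint8, red, green, blue); there is no depth.
- cams.camera_params(name): a dict with "camera_matrix" (3x3 intrinsics, pixels), "origin" and "orientation" of the camera in the world. Camera axes: x right, y down, z forward; pixel columns grow to the right and rows downward; lengths in mm; the calibration is good to about 2 mm. A picture is of the moment at which its call begins. camera_params takes no time and is no camera call.
- order.job_done(): hands the job in, once; it reports no verdict.
The state is a dict: "clock": time; "joints": joint angles; "joint_velocities": joint speeds; "tau": joint torques, N m; "tcp_pos": TCP position; "eef_rot": TCP orientation; "wrist_force": force on the tool from outside, world axes, zero at the start; "moment": the same for the moment, N m; "opening": finger opening in mm.
Only numpy, scipy, OpenCV 4.12 (cv2) and the standard library are available. Lean on these libraries where they do the work, as an engineer would, in place of code of your own. Each camera call takes 0.05 s, during which the arm holds its last target.

TASK

Lock the small index head on the bench: push the peg on its steel disc round until the disc's one deep slot faces the locking bar, then push the bar by its upright plate into the slot until the plate rests against the end of the guide. Only push with the fingertips: pick nothing up, leave the four loose things beside it (puck, loupe, objective, stop block) where they are, and finish with the arm clear.

Things in the scene. Friction and masses are not known exactly. Their poses are not given: they have to be found in the camera images.
- disc_centre (a point): On the vertical axis of the disc, at its top face, 26 mm above the bench; fixed to the index head's base. x points from the axis along the guide towards the bar's plate, z up. Base: dark flat plate 8 mm thick, round (radius 68 mm) under the disc, with a tongue 64 mm wide along +x to 178 mm from the axis; fixed to the bench, at another place and yaw each time.
- lock_disc (a joint): Angle of the disc in rad, counter-clockwise positive from above; at 0 and at 2 pi the deep slot faces the bar. Bare steel disc, radius 60 mm, 10 to 26 mm above the bench; turns right round either way, stays where it is left (0.06 N m friction: 1 to 2 N at the peg). A low dark hub on its middle, radius 17 mm, ends 33 mm above the bench.
- slot_mouth (a point): Middle of the deep slot's mouth on the rim, 60 mm from the axis, 18 mm above the bench; turns with the disc. The slot is 24 mm deep radially, 19 mm wide, right through the disc's thickness, flared to 27 mm at the rim. Two shallow notches of the same width, only 8 mm deep, lie 100 degrees to either side of it; the bar does not go home in these.
- peg_top (a point): Top centre of the disc's dark upright drive peg: 12 mm diameter (16 mm at its 5 mm foot collar), 36 mm tall above the disc's top face, its top 62 mm above the bench, 44 mm from the disc's axis, diametrically opposite the deep slot; turns with the disc.
- guide_end (a point): Middle of the guide's end face, 116 mm from the disc's axis along +x of disc_centre, 18 mm above the bench; same axes. The guide is a bright covered channel from 66 to 116 mm from the axis, 40 mm wide, its top with screw heads 33 mm above the bench. Beyond it the bar lies on a bed strip 18 mm wide, 12 mm above the bench, up to 176 mm from the axis.
- bar_plate (a point): Middle of the rear face (to be pushed; it faces away from the disc) of the upright plate on the bar's end: 36 mm wide, 8 mm thick, 12 to 52 mm above the bench, this point at 32 mm. The bar slides loosely in the guide (about 1 N). Home: the plate's front touches the guide's end, this point 124 mm from the disc's axis. It starts 32 to 48 mm out from home.
- bar_tip (a point): Tip of the bar's tapered nose. The bar is 14 mm wide, 12 mm tall, 77 mm long from nose to plate; its nose narrows to 8 mm over the last 6 mm. At home the tip is 39 mm from the disc's axis, 21 mm inside the rim.
- puck: Bystander: loose round black mounted section, 30 mm diameter, 21 mm tall; origin under its centre. Leave it.
- loupe: Bystander: loose black eye loupe, 35 mm diameter, 30 mm tall; origin under its centre. Leave it.
- objective: Bystander: loose white and black microscope objective standing upright, 26 mm diameter, 46 mm tall; origin under its centre. Leave it.
- stop_block: Bystander: loose dark block 30 x 50 x 22 mm with two screw heads; origin under its centre. Leave it.
There are look-alikes about, which are no part of the job. Of the things that look like the part that bears bar_plate, the smaller one is meant.

How it is judged (in metres and radians):
On the way, in this order (a step that is already met when the one before it is completed fails the run):
1. the deep slot faces the bar (its mouth within 9 mm of the bar's line) while the bar's tip is still outside the disc (y of slot_mouth in the frame of disc_centre between -0.009 and 0.009 m and x of slot_mouth in the frame of disc_centre above 0.05 m and x of bar_tip in the frame of disc_centre above 0.058 m), for 0.2 s.
2. the bar is pushed home: its plate within 3 mm of the guide's end (x of bar_plate in the frame of guide_end below 0.011 m and x of slot_mouth in the frame of disc_centre above 0.05 m), for 0.2 s.
At the end, for the whole second after the job is handed in: The deep slot faces the bar, the bar lies in it with its plate within 3 mm of the guide's end, the disc is at rest, and the four loose bystanders are within 15 mm of where they stood (x of bar_plate in the frame of guide_end below 0.011 m and x of bar_tip in the frame of disc_centre below 0.0425 m and y of bar_tip in the frame of disc_centre between -0.004 and 0.004 m and x of slot_mouth in the frame of disc_centre above 0.055 m and y of slot_mouth in the frame of disc_centre between -0.006 and 0.006 m and velocity of joint lock_disc between -0.05 and 0.05 rad/s and distance of each of puck, loupe, objective, stop_block from where it was at the start of the episode below 0.015 m); the robot touches nothing.
It fails at once if the bar is lifted more than 10 mm out of its bed (z of bar_tip in the frame of disc_centre above 0.002 m).
It fails at once if the bar's plate is lifted more than 10 mm (height (world z) of bar_plate above 0.042 m).
It fails at once if a bystander is lifted or moved more than 15 mm (distance of any of puck, loupe, objective, stop_block from where it was at the start of the episode above 0.015 m).
It also fails if it takes over 61 s, if anything falls off the work surface, if the arm or the gripper's body presses on something with over 40 N, if the wrist force passes 120 N, or if a joint passes its speed limit or range.

## Working session

There is one attempt and no reset: what is moved stays moved. The work goes in short steps, Python scripts to look and compute and a shell command to move; the robot and the scene stay as the last step left them, time stands still between calls to the robot, and variables do not carry over. Pictures are saved under pics/ and viewed, and the job is handed in when it is done.

```bash
mkdir -p pics; ls
python3 - <<'E'
from plant import env,cams,order
import cv2
for n in("scene","top"):
    im=cams.read_camera(n); cv2.imwrite(f"pics/{n}0.png",im[:,:,::-1]); print(n,cams.camera_params(n))
print(env.observe())
E
```

```text
pics
scene {'camera_matrix': array([[552.97921437,   0.        , 320.36396371],
       [  0.        , 552.97921437, 229.27514949],
       [  0.        ,   0.        ,   1.        ]]), 'origin': array([251.85149844, 546.96077598, 649.60632205]), 'orientation': array([ 0.1285092 , -0.27714461,  0.86861435, -0.39010943])}
top {'camera_matrix': array([[506.56344196,   0.        , 320.80058032],
       [  0.        , 506.56344196, 235.84328173],
       [  0.        ,   0.        ,   1.        ]]), 'origin': array([460.14455411,   7.50490897, 894.39242269]), 'orientation': array([ 0.07082226, -0.69418564,  0.7142241 , -0.05453844])}
{'clock': 0.1, 'joints': array([-1.43609300e+00,  2.21133360e-01,  1.52748977e+00, -3.79834211e-06,
        1.39470299e+00, -1.26127347e-01]), 'joint_velocities': array([-4.40237835e-04, -2.26241773e-03, -3.47568549e-03,  1.49490413e-03,
        6.45024702e-05,  1.04785909e-03]), 'tau': array([ 8.12530998e-04, -4.95944631e+01, -3.88518369e+01,  7.01594562e-02,
        5.15896571e-02, -5.28412795e-05]), 'tcp_pos': array([ 161.08038849, -603.31119116,  221.55893544]), 'eef_rot': array([-0.09134372, -0.70109776, -0.09256944,  0.70110566]), 'wrist_force': array([-1.0106068 ,  0.94101081,  0.08522815]), 'moment': array([ 0.02904428, -0.00086139,  0.02440226]), 'opening': 87.39406943815648}
```

View pics/top0.png

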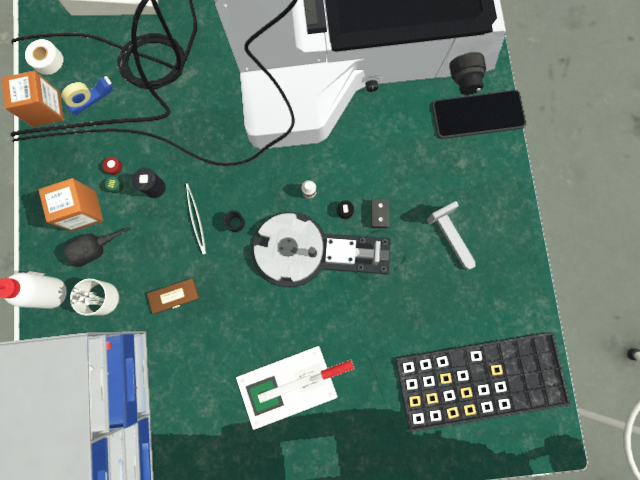

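View pics/scene0.png

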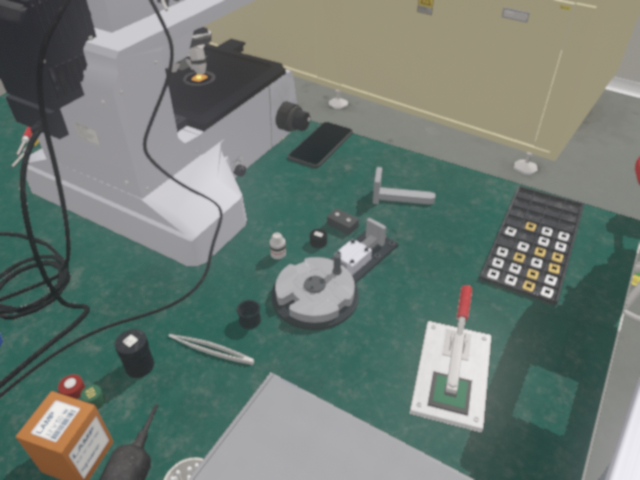

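The index head is at about (290,248) in the top image, with its bar to the right at (375,255). The look-alike is the T-shaped part at (455,235). Next I'll zoom in and set up the geometry.

```bash
cat > h.py <<'E'
import numpy as np,cv2
from scipy.spatial.transform import Rotation as R
from plant import env,cams,order
def P(n):
    c=cams.camera_params(n); q=c['orientation']; return c['camera_matrix'],c['origin'],R.from_quat([q[1],q[2],q[3],q[0]]).as_matrix()
def proj(n,X):
    K,o,M=P(n); p=(np.atleast_2d(X)-o)@M@K.T; return p[:,:2]/p[:,2:]
def back(n,uv,z):
    K,o,M=P(n); uv=np.atleast_2d(np.array(uv,float)); d=np.c_[uv,np.ones(len(uv))]@np.linalg.inv(K).T@M.T
    return o+d*((z-o[2])/d[:,2])[:,None]
def crop(n,u0,v0,w,h,s,name,im=None):
    if im is None: im=cams.read_camera(n)[:,:,::-1]
    cv2.imwrite(name,cv2.resize(im[v0:v0+h,u0:u0+w],None,fx=s,fy=s,interpolation=cv2.INTER_CUBIC)); return im
E
python3 - <<'E'
from h import *
crop("top",220,170,190,140,4,"pics/t1.png",cv2.imread("pics/top0.png"))
crop("scene",230,200,180,140,4,"pics/s1.png",cv2.imread("pics/scene0.png"))
print(back("top",[[290,248],[335,187+60],[0,0],[640,0]],26))
E
```

```text
[[ 596.44135957   79.59448178   26.        ]
 [ 595.84082138    1.42344121   26.        ]
 [1098.83806563  634.10266461   26.        ]
 [1045.18061731 -582.18081551   26.        ]]
```

View pics/t1.png

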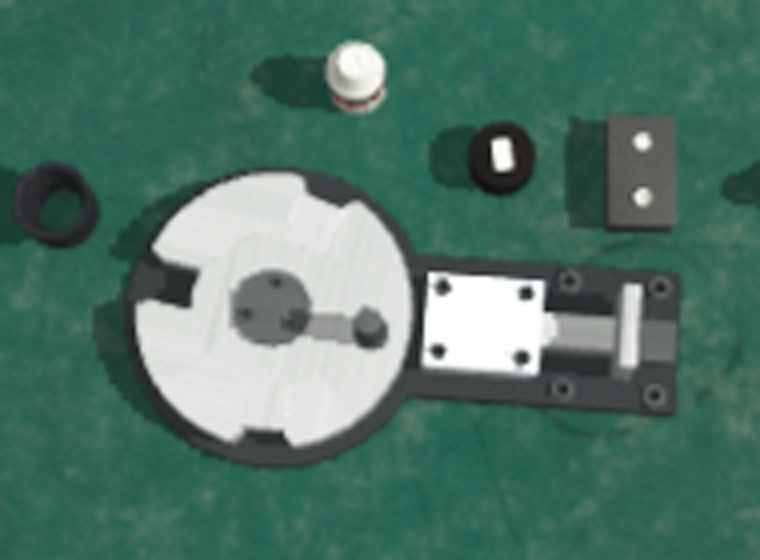

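View pics/s1.png

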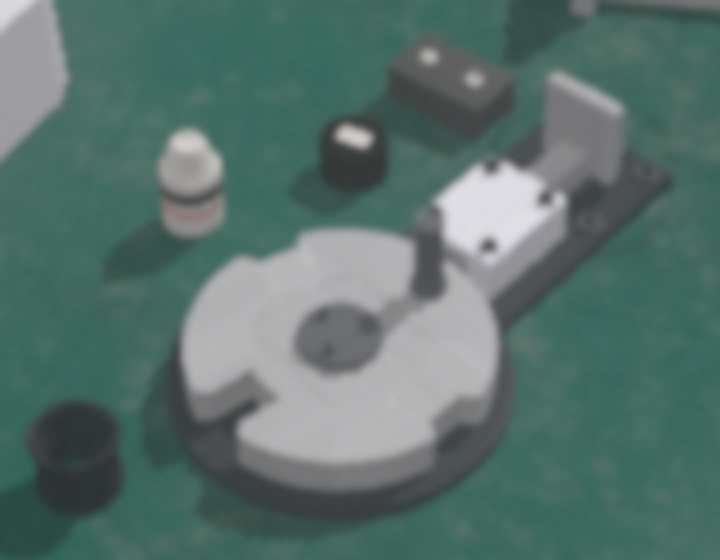

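```bash
cat > m.py <<'E'
from h import *
from scipy.optimize import least_squares
def full(c,u0=220,v0=170,s=4): return (np.array(c,float)+.5)/s-.5+[u0,v0]
if __name__=="__main__":
    im=cv2.imread("pics/top0.png"); g=cv2.cvtColor(im,cv2.COLOR_BGR2GRAY)
    c=np.array([287.5,247.5]); pts=[]
    for a in np.radians(np.arange(0,360,3)):
        r=np.arange(25,45,.25); uv=c+np.c_[r*np.cos(a),r*np.sin(a)]
        v=cv2.remap(g.astype(np.float32),uv[:,0].astype(np.float32)[None],uv[:,1].astype(np.float32)[None],cv2.INTER_LINEAR)[0]
        k=np.where(v<130)[0]
        if len(k): pts.append(uv[k[0]])
    X=back("top",pts,26)[:,:2]
    f=least_squares(lambda p:np.hypot(*(X-p[:2]).T)-p[2],[596,80,60],loss='soft_l1',f_scale=.7)
    print("disc",f.x,"free"); f2=least_squares(lambda p:np.hypot(*(X-p[:2]).T)-60,f.x[:2],loss='soft_l1',f_scale=.7); print(f2.x)
    C=f2.x
    gz=back("top",full([[428,272],[545,281],[541,375],[422,367]]),33)[:,:2]; print("guide",gz)
    te=back("top",full([[680,272],[676,412]]),8)[:,:2]; print("tongue",te)
    ge=(gz[1]+gz[2])/2; g0=(gz[0]+gz[3])/2; tm=te.mean(0)
    for n,q in(("gend",ge),("g0",g0),("tong",tm)): d=q-C; print(n,np.hypot(*d),np.degrees(np.arctan2(d[1],d[0])))
    peg=back("top",full([371,318]),62)[0,:2]; d=peg-C; print("peg",peg,np.hypot(*d),np.degrees(np.arctan2(d[1],d[0])))
    pf=back("top",full([[641,285],[638,372],[621,285],[615,372]]),52)[:,:2]; print("plate top corners",pf)
    sm=back("top",full([[155,255],[143,297],[192,305],[200,268]]),26)[:,:2]; print("slot",sm)
    for n,z,l in (("puck",21,(502,157)),("loupe",30,(57,206)),("obj",46,(357,70)),("block",22,(641,172))): print(n,back("top",full(l),z)[0,:2])
E
python3 m.py
```

```text
disc [598.57621339  83.00128504  60.57518427] free
[598.59068362  83.1417013 ]
guide [[611.55363759  15.40968078]
 [606.07586396 -34.84173407]
 [565.42713115 -31.57362799]
 [570.36226132  19.14186674]]
tongue [[612.5280201  -95.87894279]
 [550.48334385 -91.02426334]]
gend 117.05564261814818 -96.29712694710527
g0 66.30670435566789 -96.6101171054275
tong 177.41784698765164 -95.52603806876125
peg [587.77613299  39.37608294] 45.081968194247274 -103.87983515383576
plate top corners [[599.92118179 -74.13034625]
 [563.17791918 -71.16362669]
 [600.17692267 -65.7450719 ]
 [563.4591532  -61.59223313]]
slot [[623.98829529 134.59366914]
 [605.53529273 139.92048288]
 [601.3582263  118.54052181]
 [617.60726961 114.91422829]]
puck [664.21140831 -18.60703161]
loupe [646.37969313 176.94247409]
obj [699.02343474  43.52916742]
block [655.25106891 -79.39050671]
```

```bash
cat >> h.py <<'E'
C=np.array([598.5,83.0]); PHI=np.radians(-96.1)
def tool():
    s=env.observe(); q=s['eef_rot']; M=R.from_quat([q[1],q[2],q[3],q[0]]).as_matrix(); return s,M,np.degrees(np.arctan2(M[1,1],M[0,1]))
E
python3 - <<'E'
from h import *
s,M,y=tool(); print(M.round(3),y, y-np.degrees(s['joints'][0]+s['joints'][5]), y-np.degrees(s['joints'][0]-s['joints'][5]))
E
```

```text
[[-0.     0.258 -0.966]
 [ 0.002 -0.966 -0.258]
 [-1.    -0.002 -0.   ]] -75.05545455439042 14.453178153414257 4.887384176299747e-05
```

```bash
python3 - <<'E'
from h import *
im=cv2.imread("pics/scene0.png").copy()
def pt(r,a,z): return [C[0]+r*np.cos(PHI+a),C[1]+r*np.sin(PHI+a),z]
a=np.linspace(0,2*np.pi,60)
for u in proj("scene",[pt(60,t,26) for t in a]): cv2.circle(im,tuple(int(x) for x in u),0,(0,0,255),-1)
print(proj("scene",[pt(44,np.radians(-7.8),62),pt(0,0,33)]))
im2=cv2.imread("pics/top0.png").copy()
for u in proj("scene",[pt(44,np.radians(-7.8),62),pt(0,0,33)]): cv2.circle(im,tuple(int(x) for x in u),0,(255,0,255),-1)
crop("scene",230,200,180,140,4,"pics/s2.png",im)
E
python3 -m crank '[[[0.035,0.053,0],[0,0,0.028]],[[0.07,0.107,0],[0,0,0.056]],[[0.106,0.16,0],[0,0,0.083]],[[0.142,0.214,0],[0,0,0.111]],[[0.177,0.268,0],[0,0,0.139]],[[0.213,0.321,0],[0,0,0.167]],[[0.248,0.375,0],[0,0,0.194]],[[0.284,0.428,0],[0,0,0.222]],[[0.32,0.482,0],[0,0,0.25]],[[0.355,0.535,0],[0,0,0.278]],[[0.39,0.59,0],[0,0,0.306]],[[0.426,0.644,0],[0,0,0.333]]]' 0.35
```

```text
[[337.07678963 253.73526022]
 [315.29454051 280.60683508]]
clock: 1.6
tcp_pos: [374.3, -280.1, 221.2]
eef_rot: [0.653, 0.269, 0.654, -0.27]
wrist_force: [0.4, -0.2, -0.3]
opening: 30.6
```

View pics/s2.png

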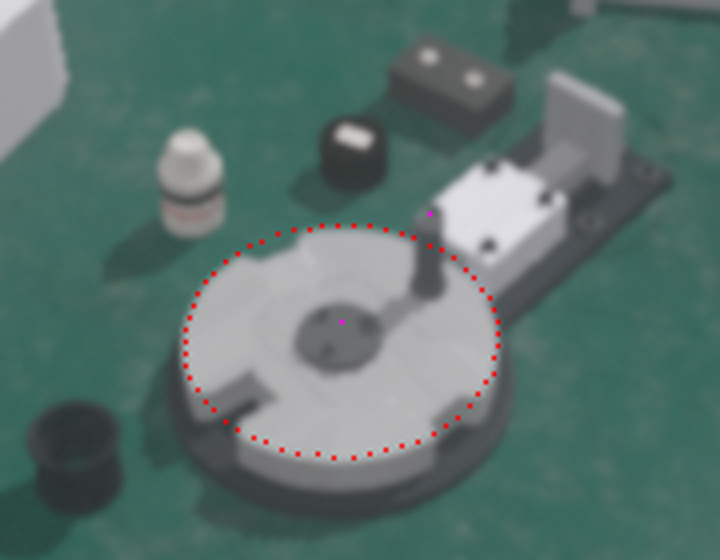

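The overlay of the fitted disc matches the scene camera view to about 1–2 mm, so I'll move to above the peg.

```bash
python3 -m crank '[[[0.04,0.06,0],[0,0,0.028]],[[0.08,0.12,0],[0,0,0.056]],[[0.12,0.18,0],[0,0,0.083]],[[0.16,0.24,0],[0,0,0.111]],[[0.2,0.3,0],[0,0,0.139]],[[0.24,0.36,0],[0,0,0.167]],[[0.28,0.42,0],[0,0,0.194]],[[0.32,0.48,0],[0,0,0.222]],[[0.36,0.54,-0.05],[0,0,0.25]],[[0.4,0.6,-0.12],[0,0,0.278]],[[0.427,0.641,-0.2],[0,0,0.278]],[[0.427,0.641,-0.24],[0,0,0.278]]]' 0.35
python3 - <<'E'
from h import *
s,M,y=tool(); print(s['tcp_pos'],y,s['joints'])
crop("scene",230,160,200,150,4,"pics/s3.png")
crop("top",220,170,190,140,4,"pics/t3.png")
E
```

```text
clock: 3.1
tcp_pos: [586.4, 41.8, 98.0]
eef_rot: [0.625, -0.328, 0.627, 0.329]
wrist_force: [0.6, 0.2, -0.1]
opening: 30.1
[586.36492554  41.77448166  98.03034138] 145.3441624482866 [-6.21437225e-02  2.54619284e-01  1.73109454e+00 -1.56253722e-03
  1.15920058e+00 -2.59825349e+00]
```

View pics/s3.png

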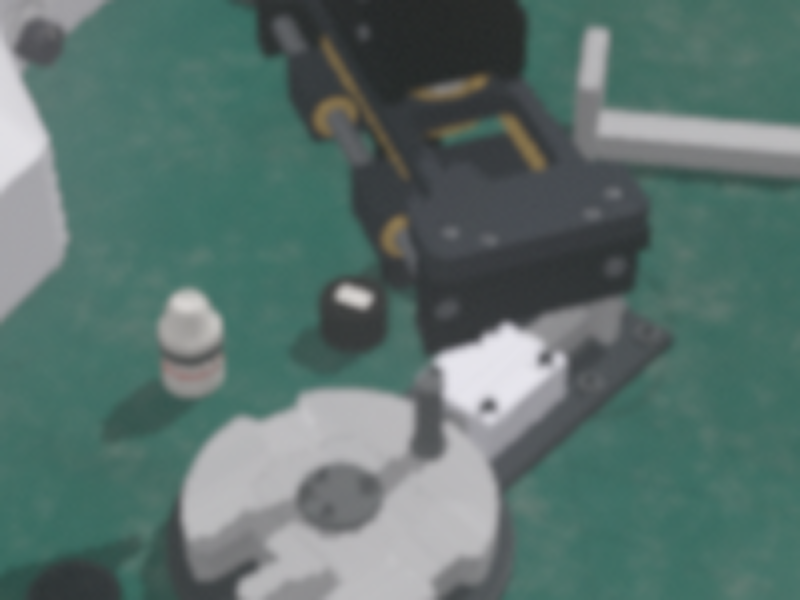

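View pics/t3.png

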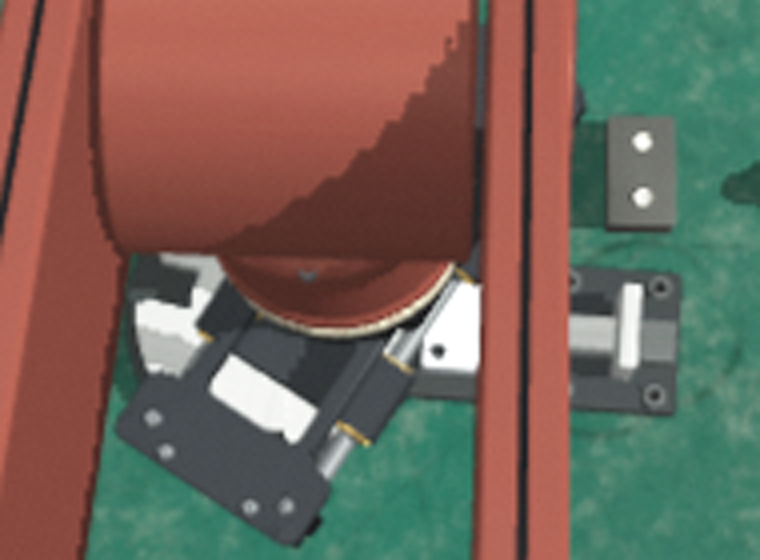

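Run:
```python
from h import *
s,M,y=tool(); t=s['tcp_pos']; print(proj("scene",[t,t+15*M[:,1],t-15*M[:,1],t-70*M[:,0],t-70*M[:,0]+95*M[:,1],t-70*M[:,0]-95*M[:,1]]))
im=cams.read_camera("scene")[:,:,::-1].copy()
for p in (t,t+15*M[:,1],t-15*M[:,1]):
    u=proj("scene",p)[0]; cv2.circle(im,(int(u[0]),int(u[1])),1,(0,0,255),-1)
cv2.imwrite("pics/s4.png",im)
```

```text
[[338.92971124 236.99900518]
 [342.62604156 243.45533416]
 [335.32812563 230.70816548]
 [339.42348351 199.90212294]
 [366.29810548 243.21989523]
 [316.85737187 163.52900909]]
```

View pics/s4.png

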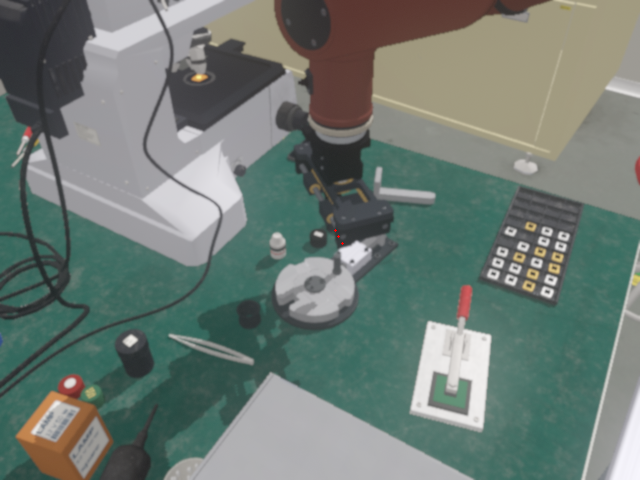

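```bash
python3 -m crank '[[[0.003,-0.003,-0.02],[0,0,0]],[[0.003,-0.003,-0.05],[0,0,0]],[[0.003,-0.003,-0.08],[0,0,0]],[[0.003,-0.003,-0.106],[0,0,0]],[[0.003,-0.003,-0.106],[0,0,0]]]' 0.35
python3 - <<'E'
from h import *
s,M,y=tool(); print(s['tcp_pos'],y,s['wrist_force'])
crop("scene",230,160,200,150,4,"pics/s5.png")
E
```

```text
clock: 3.88
tcp_pos: [586.6, 38.4, 45.2]
eef_rot: [0.625, -0.327, 0.629, 0.328]
wrist_force: [0.7, -0.1, -0.5]
opening: 30.4
[586.62975823  38.37220317  45.23418205] 145.20421278485315 [ 0.66316347 -0.07304582 -0.51320187]
```

View pics/s5.png

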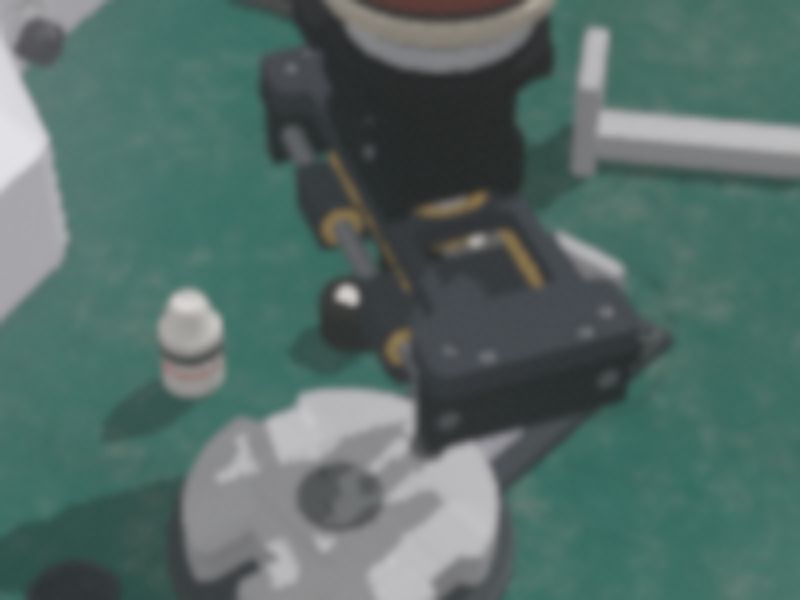

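```bash
cat > rows.py <<'E'
from h import *
import sys
def rows(psis,yawf,r=44):
    s,M,y=tool(); t=s['tcp_pos']
    for p in psis:
        a=np.radians(p); d=(C+r*np.array([np.cos(a),np.sin(a)])-t[:2])/500
        print(p,d.round(3),((yawf(p)-y+180)%360-180)/360)
if __name__=="__main__":
    a,b,st=map(float,sys.argv[1:4])
    rows(np.arange(a,b,-st),lambda p:min(145,p+282))
E
python3 rows.py -113 -195 8
```

```text
-113.0 [-0.012  0.008] -0.0005722131601768549
-121.0 [-0.023  0.014] -0.0005722131601768549
-129.0 [-0.033  0.021] -0.0005722131601768549
-137.0 [-0.042  0.029] -0.0005722131601768549
-145.0 [-0.05   0.039] -0.022794435382399076
-153.0 [-0.056  0.049] -0.0450166576046213
-161.0 [-0.061  0.061] -0.06723887982684353
-169.0 [-0.064  0.072] -0.08946110204906574
-177.0 [-0.066  0.085] -0.11168332427128796
-185.0 [-0.065  0.097] -0.1339055464935102
-193.0 [-0.064  0.109] -0.15612776871573242
```

```bash
python3 -m crank '[[[-0.012,0.008,0],[0,0,0]],[[-0.023,0.014,0],[0,0,0]],[[-0.033,0.021,-0.002],[0,0,0]],[[-0.042,0.029,-0.002],[0,0,0]],[[-0.05,0.039,-0.002],[0,0,-0.023]],[[-0.056,0.049,-0.002],[0,0,-0.045]],[[-0.061,0.061,-0.002],[0,0,-0.067]],[[-0.064,0.072,-0.002],[0,0,-0.089]],[[-0.066,0.085,-0.002],[0,0,-0.112]],[[-0.065,0.097,-0.002],[0,0,-0.134]],[[-0.064,0.109,-0.002],[0,0,-0.156]]]' 0.35
python3 - <<'E'
from h import *
s,M,y=tool(); t=s['tcp_pos']; print(t,y,s['wrist_force'],s['opening'],s['joints'])
crop("scene",230,160,200,150,4,"pics/s6.png")
crop("top",220,170,190,140,4,"pics/t6.png")
E
python3 rows.py -200 -280 8
```

```text
clock: 5.3
tcp_pos: [554.8, 93.2, 45.2]
eef_rot: [0.706, 0.008, 0.709, -0.007]
wrist_force: [0.6, -2.5, 0.3]
opening: 30.3
[554.81799157  93.2081807   45.23229667] 88.79168164967199 [ 0.59708158 -2.51248266  0.25673073] 30.28622762822201 [ 0.02492437  0.2720932   1.82327816  0.00252989  1.05047889 -1.52604959]
-200.0 [0.004 0.008] -0.019516768399641966
-208.0 [0.009 0.02 ] -0.04173899062186419
-216.0 [0.016 0.03 ] -0.06396121284408642
-224.0 [0.024 0.039] -0.08618343506630863
-232.0 [0.033 0.048] -0.10840565728853085
-240.0 [0.043 0.055] -0.13062787951075308
-248.0 [0.054 0.06 ] -0.15285010173297534
-256.0 [0.066 0.064] -0.17507232395519756
-264.0 [0.078 0.066] -0.1972945461774198
-272.0 [0.09  0.066] -0.21951676839964201
```

View pics/s6.png

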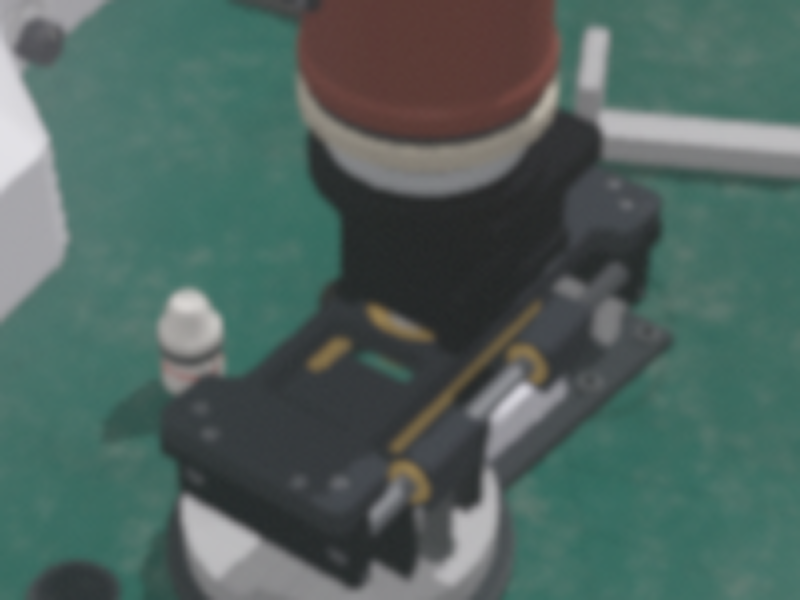

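View pics/t6.png

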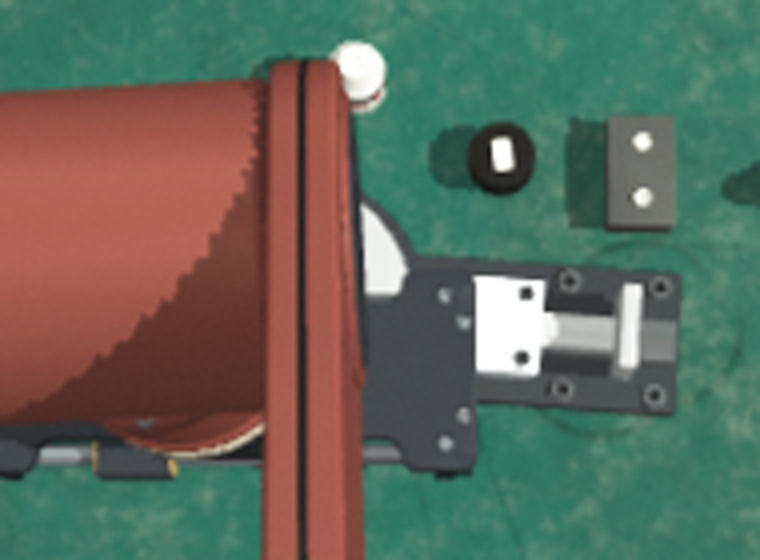

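The peg is visible between the fingers at about (437,525) in the scene crop, and the 2.5 N reaction suits a turning disc. I'll keep going.

```bash
python3 -m crank '[[[0.004,0.008,0],[0,0,-0.02]],[[0.009,0.02,0],[0,0,-0.042]],[[0.016,0.03,0],[0,0,-0.064]],[[0.024,0.039,0],[0,0,-0.086]],[[0.033,0.048,0],[0,0,-0.108]],[[0.043,0.055,0],[0,0,-0.13]],[[0.054,0.06,0],[0,0,-0.153]],[[0.066,0.064,0],[0,0,-0.175]],[[0.078,0.066,0],[0,0,-0.197]],[[0.09,0.066,0],[0,0,-0.219]],[[0.09,0.066,0],[0,0,-0.219]]]' 0.35
python3 - <<'E'
from h import *
s,M,y=tool(); t=s['tcp_pos']; d=t[:2]-C; print(t,y,s['wrist_force'],s['opening'],s['joints'],np.degrees(np.arctan2(d[1],d[0])),np.hypot(*d))
crop("scene",230,160,200,150,4,"pics/s7.png")
crop("top",220,170,190,140,4,"pics/t7.png")
E
python3 rows.py -276 -292 4
```

```text
clock: 6.78
tcp_pos: [599.4, 127.2, 44.8]
eef_rot: [0.542, 0.454, 0.544, -0.451]
wrist_force: [-0.5, -0.6, 0.1]
opening: 30.6
[599.43369088 127.1611697   44.82419502] 10.399292031540798 [-0.54844192 -0.59256505  0.12177413] 30.62994171437287 [ 0.07764458  0.37372525  1.69321339  0.00558619  1.07318765 -0.10652481] 88.78878711310584 44.171039019130745
-276.0 [ 0.007 -0.   ] -0.012331406238475355
-280.0 [ 0.013 -0.001] -0.023442517349586467
-284.0 [ 0.019 -0.003] -0.03455362846069758
-288.0 [ 0.025 -0.004] -0.04566473957180869
```

View pics/s7.png

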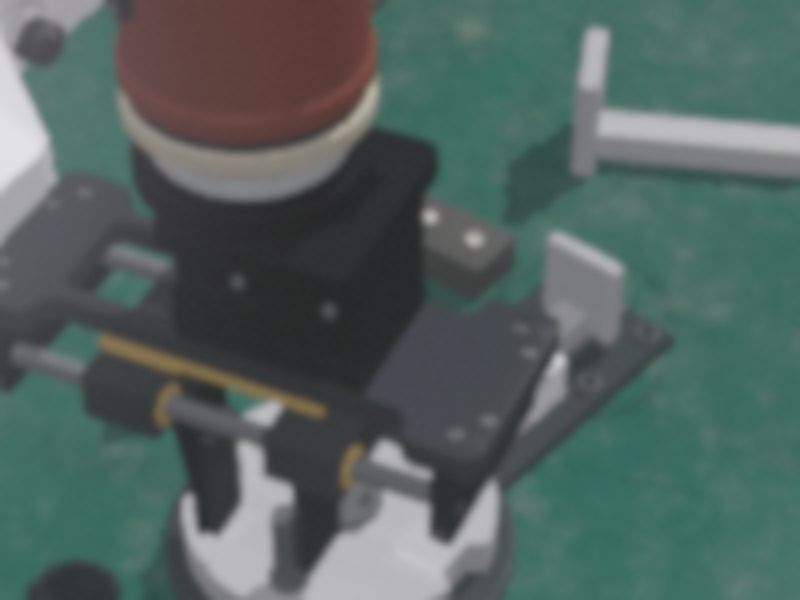

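View pics/t7.png

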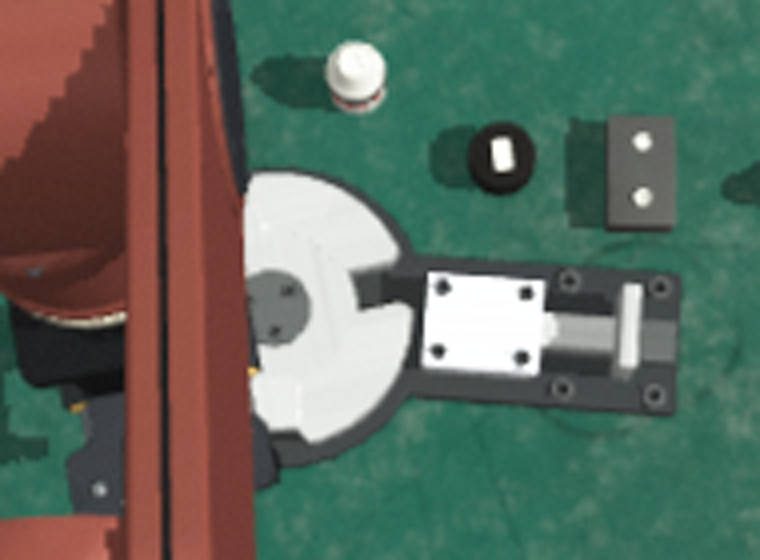

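Run:
```python
from h import *
from m import full
for c in ([397,262],[412,304],[360,275],[367,311]):
    d=back("top",full(c),26)[0,:2]-C; a=np.arctan2(d[1],d[0])-PHI; print(np.hypot(*d),np.degrees(a),np.hypot(*d)*np.sin(a))
```

```text
57.42683877563431 25.547266801666204 24.765642836041476
60.18878062074189 6.483515121444961 6.7963571954302
40.35219893841999 26.197872778229666 17.814387758097855
40.633862065450415 3.164664890258248 2.2432225061668873
```

```bash
python3 -m crank '[[[0.007,0,0],[0,0,-0.012]],[[0.013,-0.001,0],[0,0,-0.023]],[[0.019,-0.003,0],[0,0,-0.034]],[[0.0235,-0.004,0],[0,0,-0.043]],[[0.0235,-0.004,0],[0,0,-0.043]]]' 0.35
python3 - <<'E'
from h import *
s,M,y=tool(); t=s['tcp_pos']; d=t[:2]-C; print(t,y,s['wrist_force'],s['opening'],s['joints'][5],np.degrees(np.arctan2(d[1],d[0])),np.hypot(*d))
crop("top",220,170,190,140,4,"pics/t8.png")
E
```

```text
clock: 7.5
tcp_pos: [610.9, 125.1, 44.9]
eef_rot: [0.478, 0.522, 0.479, -0.519]
wrist_force: [-2.0, 1.0, -1.2]
opening: 30.6
[610.94210214 125.07662336  44.86966486] -4.87331163537644 [-2.00528318  1.04493772 -1.21585922] 30.630888145320334 0.15606300855444033 73.52699576811746 43.8776496507283
```

View pics/t8.png

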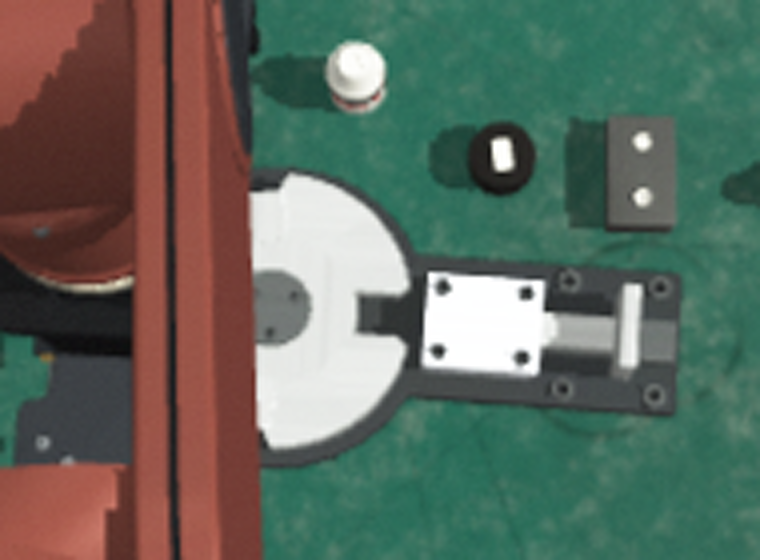

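Run:
```python
from h import *
from m import full
for c in ([408,293],[406,344],[361,294],[361,331]):
    d=back("top",full(c),26)[0,:2]-C; a=np.arctan2(d[1],d[0])-PHI; print(np.hypot(*d),np.degrees(a),np.hypot(*d)*np.sin(a))
```

```text
58.818386194155906 11.261735540258334 11.4867135811375
59.60683425236537 -10.497927098698735 -10.86036235395989
38.53350692253677 14.26434261555469 9.494498460502337
39.283723894721945 -9.807611107975983 -6.6916051694012495
```

The slot is within about 1 mm of the bar line. Now I'll release the peg, back off a little and lift.

```bash
python3 -m crank '[[[-0.009,0.001,0],[0,0,0]],[[-0.016,0.003,0],[0,0,0]],[[-0.016,0.003,0.03],[0,0,0]],[[-0.016,0.003,0.08],[0,0,0]],[[-0.016,0.003,0.14],[0,0,0]],[[-0.016,0.003,0.17],[0,0,0]],[[-0.016,0.003,0.17],[0,0,-0.003]]]' 0.35
python3 -m crank '[[[-0.005,-0.06,0],[0,0,0]],[[-0.015,-0.14,0],[0,0,0]],[[-0.025,-0.24,0],[0,0,0]],[[-0.035,-0.34,0],[0,0,0]],[[-0.04,-0.42,0],[0,0,0]],[[-0.04,-0.46,0],[0,0,0]],[[-0.04,-0.46,0],[0,0,0]]]' 0
python3 - <<'E'
from h import *
s,M,y=tool(); t=s['tcp_pos']; e=np.array([np.cos(PHI),np.sin(PHI)]); d=t[:2]-C; print(t,y,s['wrist_force'],s['opening'],s['joints'][5],"along",d@e,"lat",d@[-e[1],e[0]])
print("to r=185 and r=145 shift/500", (C+185*e-t[:2])/500,(C+145*e-t[:2])/500,(26-t[2])/500)
crop("top",220,170,190,140,4,"pics/t9.png")
crop("scene",230,160,200,150,4,"pics/s9.png")
E
```

```text
clock: 8.43
tcp_pos: [604.2, 126.6, 131.9]
eef_rot: [0.473, 0.528, 0.473, -0.523]
wrist_force: [-0.4, 0.2, 0.6]
opening: 30.3
clock: 9.3
tcp_pos: [583.8, -104.0, 131.0]
eef_rot: [0.472, 0.529, 0.473, -0.523]
wrist_force: [0.2, -0.0, 0.3]
opening: 0.5
[ 583.76971068 -103.99317593  130.98094989] -6.128049255603731 [ 0.23051197 -0.03130194  0.30529403] 0.45786837301400946 -0.20847297878940899 along 187.4997106344186 lat 5.223770591273473
to r=185 and r=145 shift/500 [-0.00985713  0.00608131] [-0.001356    0.08562835] -0.20996189977678886
```

View pics/t9.png

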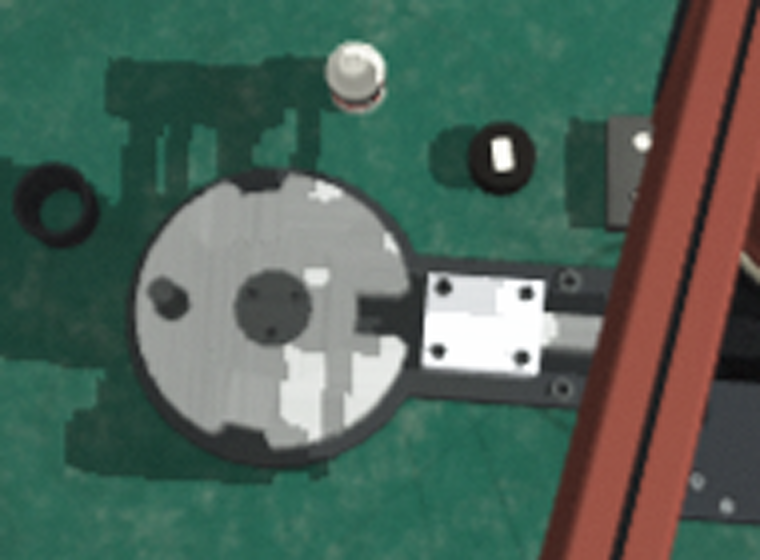

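View pics/s9.png

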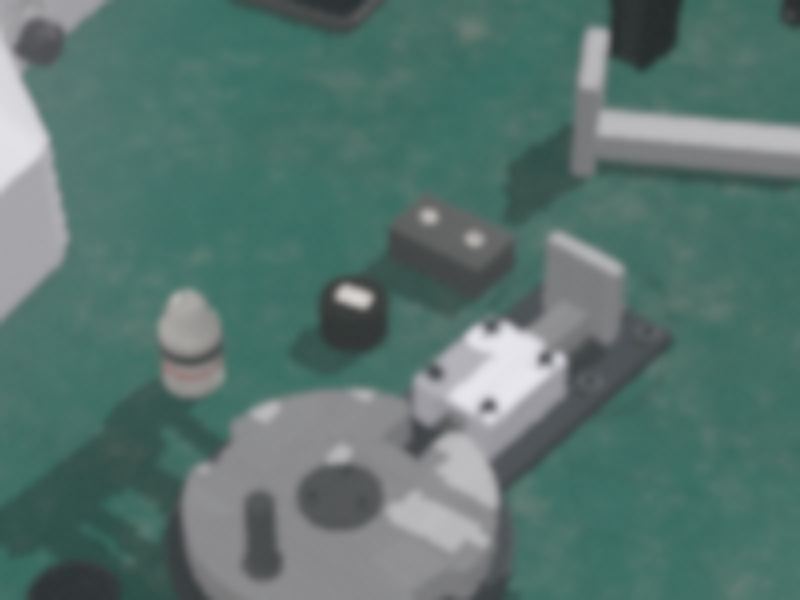

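The slot faces the guide at about (390,313) and the peg is opposite at (170,300). The gripper is now shut beyond the plate, so I'll lower it behind the plate.

```bash
python3 -m crank '[[[-0.01,0.003,-0.05],[0,0,0]],[[-0.01,0.003,-0.11],[0,0,0]],[[-0.01,0.003,-0.16],[0,0,0]],[[-0.01,0.003,-0.2],[0,0,0]],[[-0.01,0.003,-0.208],[0,0,0]],[[-0.01,0.003,-0.208],[0,0,0]]]' 0
python3 - <<'E'
from h import *
s,M,y=tool(); t=s['tcp_pos']; e=np.array([np.cos(PHI),np.sin(PHI)]); d=t[:2]-C; print(t,y,s['wrist_force'],"along",d@e,"lat",d@[-e[1],e[0]])
for r in (165,160,150,140,135,132): print(r,((C+r*e-t[:2])/500).round(3))
crop("scene",250,120,200,150,4,"pics/s10.png")
E
```

```text
clock: 10.15
tcp_pos: [579.4, -100.3, 27.5]
eef_rot: [0.473, 0.528, 0.473, -0.523]
wrist_force: [-0.5, -0.2, 0.6]
opening: 0.6
[ 579.35357342 -100.34750407   27.54703805] -5.95763306879781 [-0.49383218 -0.22039454  0.61831024] along 184.34395750211735 lat 0.44523381291382946
165 [0.003 0.039]
160 [0.004 0.049]
150 [0.006 0.068]
140 [0.009 0.088]
135 [0.01  0.098]
132 [0.01  0.104]
```

View pics/s10.png

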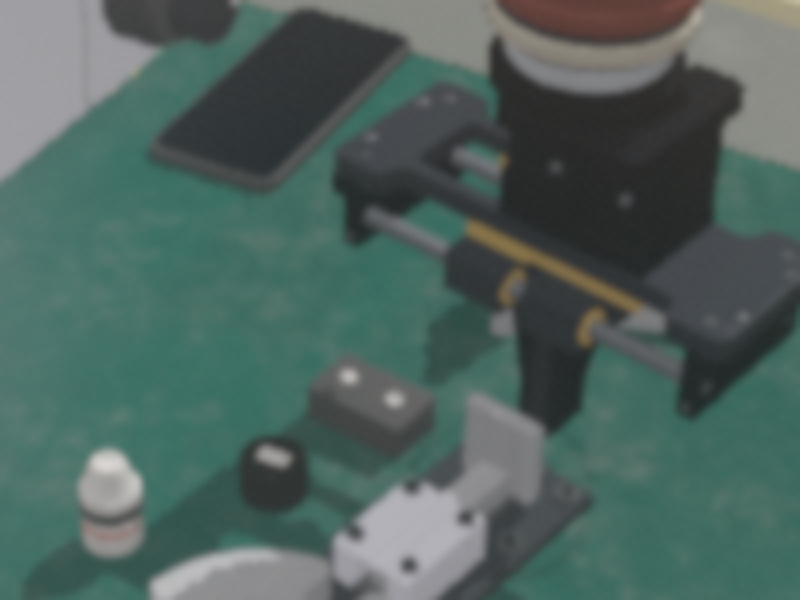

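```bash
python3 -m crank '[[[0.001,0.014,0],[0,0,0]],[[0.003,0.028,0],[0,0,0]],[[0.004,0.039,0],[0,0,0]],[[0.005,0.049,0],[0,0,0]],[[0.006,0.059,0],[0,0,0]],[[0.007,0.068,0],[0,0,0]],[[0.008,0.078,0],[0,0,0]],[[0.009,0.078,0],[0,0,0]]]' 0
python3 - <<'E'
from h import *
s,M,y=tool(); t=s['tcp_pos']; e=np.array([np.cos(PHI),np.sin(PHI)]); d=t[:2]-C; print(t,y,s['wrist_force'],"along",d@e,"lat",d@[-e[1],e[0]])
for r in (140,135,132,130): print(r,((C+r*e-t[:2])/500).round(4))
crop("scene",250,150,200,150,4,"pics/s11.png")
crop("top",220,170,190,140,4,"pics/t11.png")
E
```

```text
clock: 11.2
tcp_pos: [584.0, -60.9, 27.9]
eef_rot: [0.473, 0.528, 0.474, -0.522]
wrist_force: [-1.2, -1.3, -0.1]
opening: 0.5
[584.0268065  -60.87549363  27.86646922] -5.951334496652134 [-1.22234698 -1.30711527 -0.11221208] along 144.59884301715604 lat 0.8975502483900355
140 [-0.0008  0.0093]
135 [0.0003 0.0193]
132 [0.0009 0.0252]
130 [0.0013 0.0292]
```

View pics/s11.png

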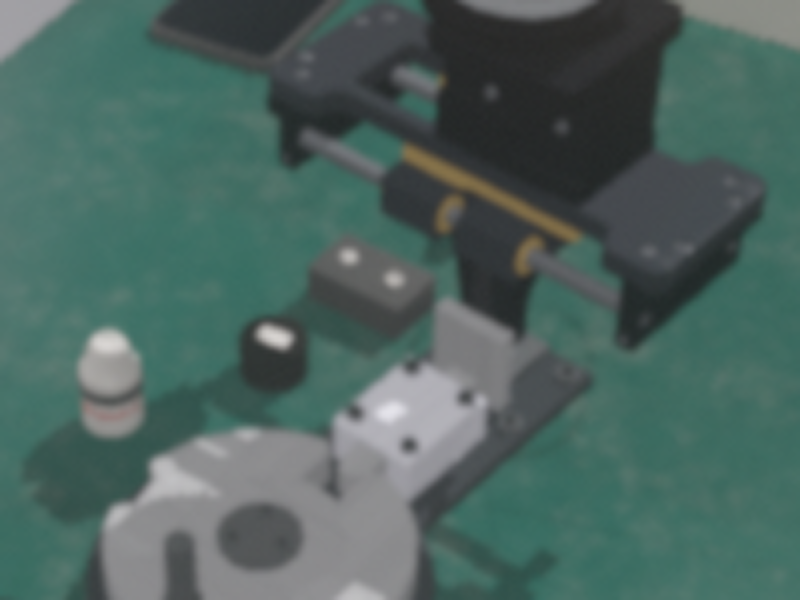

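View pics/t11.png

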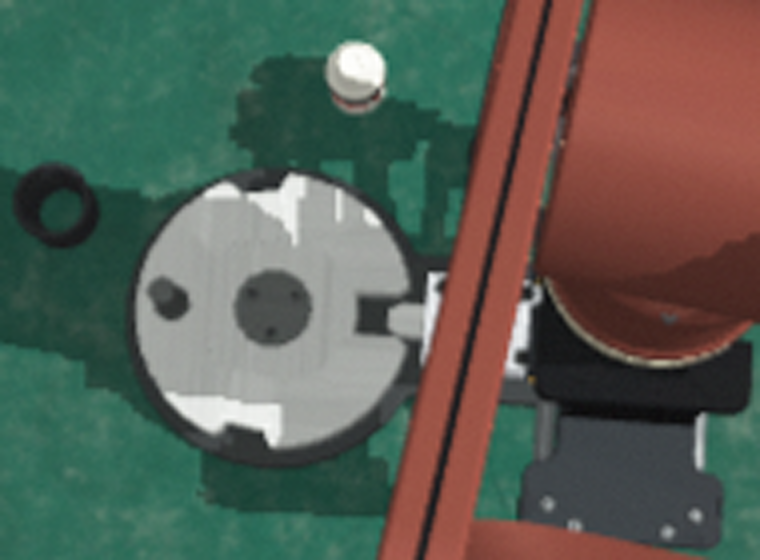

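The bar's nose is entering the slot centrally at about (395,320). I'll carry on to home in smaller steps.

```bash
python3 -m crank '[[[0,0.006,0],[0,0,0]],[[0,0.012,0],[0,0,0]],[[0.001,0.017,0],[0,0,0]],[[0.001,0.021,0],[0,0,0]],[[0.001,0.021,0],[0,0,0]]]' 0
python3 - <<'E'
from h import *
s,M,y=tool(); t=s['tcp_pos']; e=np.array([np.cos(PHI),np.sin(PHI)]); d=t[:2]-C; print(t,y,s['wrist_force'],"along",d@e,"lat",d@[-e[1],e[0]])
crop("scene",250,150,200,150,4,"pics/s12.png")
E
```

```text
clock: 11.92
tcp_pos: [584.3, -50.1, 27.6]
eef_rot: [0.473, 0.528, 0.474, -0.522]
wrist_force: [1.2, -0.4, 0.4]
opening: 0.3
[584.31762413 -50.09932628  27.55448009] -5.955499249029273 [ 1.21971739 -0.40753357  0.38458809] along 133.85278745966227 lat 0.04160183722780197
```

View pics/s12.png

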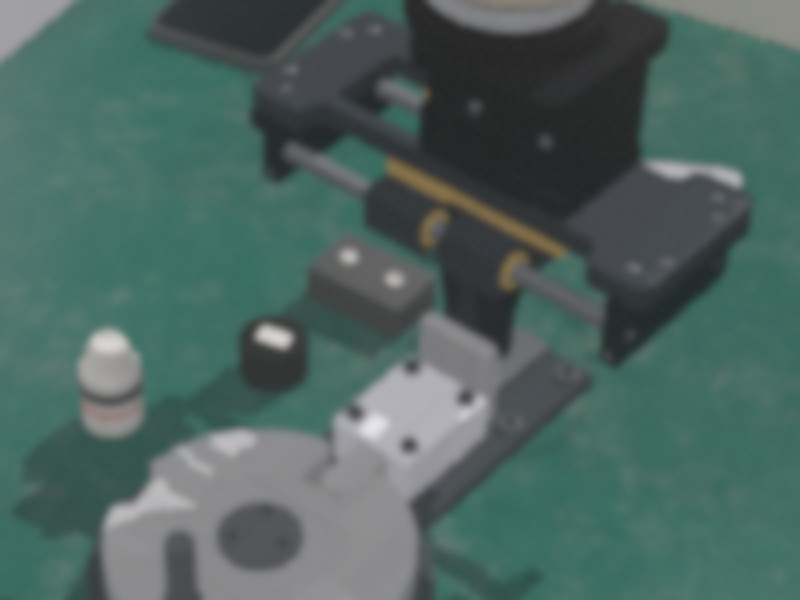

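```bash
python3 -m crank '[[[0,0.003,0],[0,0,0]],[[0,0.005,0],[0,0,0]],[[0,0.005,0],[0,0,0]]]' 0
python3 -m crank '[[[0,0.002,0],[0,0,0]],[[0,0.003,0],[0,0,0]],[[0,0.003,0],[0,0,0]]]' 0
```

```text
clock: 12.35
tcp_pos: [584.3, -49.7, 27.6]
eef_rot: [0.474, 0.528, 0.473, -0.523]
wrist_force: [-1.4, -9.1, -0.9]
opening: 0.6
clock: 12.72
tcp_pos: [584.3, -49.7, 27.6]
eef_rot: [0.474, 0.527, 0.472, -0.524]
wrist_force: [0.4, -8.2, -0.4]
opening: -0.2
```

```bash
python3 -m crank '[[[0,0.005,0],[0,0,0]],[[0,0.009,0],[0,0,0]],[[0,0.009,0],[0,0,0]]]' 0
python3 -m crank '[[[0,-0.02,0],[0,0,0]],[[0,-0.05,0],[0,0,0]],[[0,-0.08,0.02],[0,0,0]],[[0,-0.1,0.08],[0,0,0]],[[-0.01,-0.14,0.16],[0,0,0]],[[-0.02,-0.22,0.24],[0,0,0]],[[-0.05,-0.32,0.3],[0,0,0]],[[-0.08,-0.42,0.34],[0,0,0]],[[-0.11,-0.52,0.34],[0,0,0]],[[-0.14,-0.62,0.34],[0,0,0]],[[-0.14,-0.62,0.34],[0,0,0]]]' 0
python3 - <<'E'
from h import *
crop("scene",230,170,200,150,4,"pics/s13.png")
crop("top",220,170,190,140,4,"pics/t13.png")
E
```

```text
clock: 13.1
tcp_pos: [584.4, -49.7, 27.7]
eef_rot: [0.476, 0.525, 0.471, -0.525]
wrist_force: [-1.6, -18.2, -1.2]
opening: 0.6
clock: 14.48
tcp_pos: [512.7, -363.6, 198.5]
eef_rot: [0.475, 0.526, 0.469, -0.526]
wrist_force: [0.1, -0.1, -0.0]
opening: 0.5
```

View pics/s13.png

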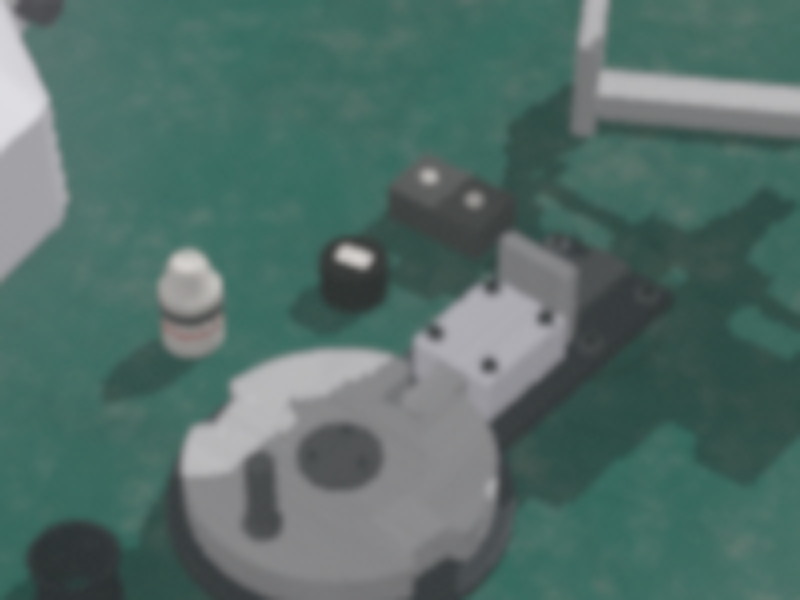

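View pics/t13.png

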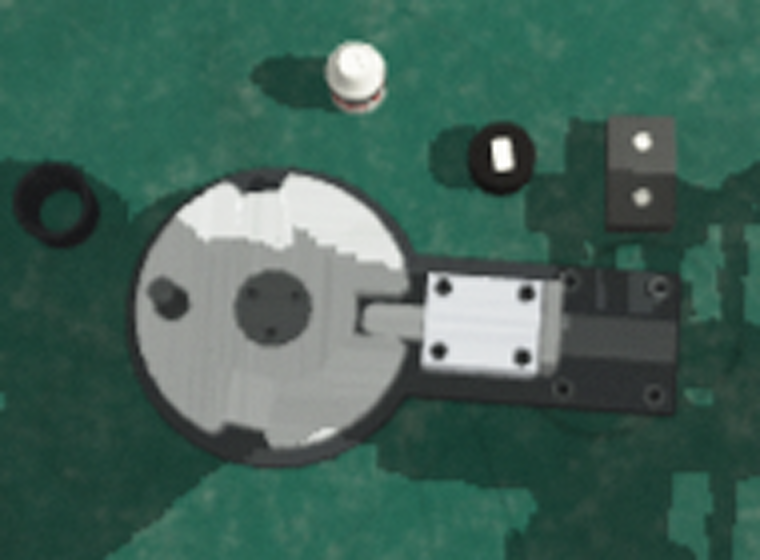

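The bar sits in the deep slot and its plate is flush against the guide end at about (545,325). The four bystanders are at their original pixels and the arm is clear.

Run:
```python
from h import *
from m import full
e=np.array([np.cos(PHI),np.sin(PHI)])
for n,c,z in(("tip",[363,318],24),("plate rear top",[561,325],52)):
    d=back("top",full(c),z)[0,:2]-C; print(n,d@e,d@[-e[1],e[0]])
print(order.job_done())
```

```text
tip 38.98031388617374 -0.6541640286847008
plate rear top 123.73818580332701 -1.4149487089845243
the job is handed in; nothing more can be done
None
```

The index head is locked and the job is handed in; `job_done()` gave no verdict, so what follows rests on my own checks.

I held the peg loosely between the part-open fingertips and pushed the disc about 172° clockwise. The slot's mouth came within about 1 mm of the bar line by the camera. I then lifted clear, shut the fingers and pushed the plate in until it stopped. Pushing to 18 N moved it no further.

| Last check (top camera) | Measured | Target |
|---|---|---|
| Bar tip from disc axis | 39.0 mm | 39 mm at home, limit 42.5 mm |
| Bar tip sideways | −0.7 mm | within ±4 mm |
| Plate rear from disc axis | 123.7 mm | 124 mm at home |

In both pictures the plate sits against the guide. The puck, loupe, objective and stop block show no visible movement. The arm finished clear with about zero wrist force, at about 14.5 s of the 61 s. No check failed or disagreed.

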